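# Third hand: hold the drawer side in the assembly jig

## Task

Take the plywood drawer side out of the stand, set it on edge on the bed of the assembly jig in the one open corner of the drawer box, flat against the low side fence, and slide it up without ramming it until its end butts squarely against the front board. Press it there against the front board with a steady push of about 10 newtons, so that your mate can drive the two started screws, keep that up for a couple of seconds and finish while still holding and pushing. Leave the other things on the bench where they are.

Things in the scene. Friction and masses are not known exactly. Their poses are not given: they have to be found in the camera images.
- side: The drawer side to be fitted: a pale plywood board 180 mm long (its own x), 12 mm thick (y) and 70 mm high (z), about 0.1 kg, the same either way round. It starts standing on its long edge in one of the two slots of the stand. Origin at the centre of its underside. If it is pressed on the bed or the fence it drags there, and the wrist feels that drag too.
- jig: Assembly jig, fixed to the bench; its bed is a white board 18 mm thick, 295 x 330 mm, waxed and slippery. Origin on the bench under the middle of the drawer box; x points to the front board, y to the side that is already fitted (standing on the bed at y = +108 to +120 mm, x = -80 to +100 mm, 70 mm high). The open corner is at y = -114 mm.
- fence (a point): The middle of the top edge of the side fence's inner face, the face the drawer side lies against. The fence is a white waxed rail on the jig bed, 95 mm long (along jig x, ending level with the outer face of the front board), 30 mm thick and 30 mm high above the bed. Axes as the jig's.
- clamp (a point): The foot, on the bed, of the steel push-pull clamp with a red handle in the middle of the box that holds the front board; it is locked and does not move. It covers 95 mm to -x and 100 mm to +x of this point along the jig's x, 20 mm to either side, and stands up to 75 mm above the bed. Axes as the jig's.
- front_board: The drawer's plywood front, 240 mm wide, 12 mm thick, 70 mm high, standing on the bed of the jig and clamped against two maple stops, so it does not give. Origin at the centre of its underside, axes as the jig's; its inner face, which the drawer side must butt, is 6 mm to -x of its origin (jig x = +100 mm). Two screws stand started in its outer face at the end by the fence.
- seat (a point): Where the centre of the lower edge of the drawer side's leading end belongs: on the bed (18 mm above the bench), at the inner face of the front board, 6 mm inside the fence's face. Axes as the jig's: x is the way to push, y points away from the side fence into the box. When the side is home its underside centre lies 90 mm behind this point (at x = -90 mm, y = 0, z = 0 in its axes).
- rack: Stand for boards on edge, fixed on the bench: two maple blocks, each 22 mm wide along x, centred at x = -55 and +55 mm, 38 mm high, with two slots 16 mm wide at y = -50 and +50 mm whose floor is 8 mm above the bench. Origin at the centre of its underside; boards stand along its x with their middle, free to grasp, between the blocks.
- divider: Bystander: bright green acrylic divider, 170 x 10 x 60 mm, on edge in the other slot of the stand. Origin at the centre of its underside.
- driver: Bystander: yellow and black cordless driver lying on its side to the right of the jig, about 190 x 185 x 56 mm. Origin under the middle of its barrel.
- dish: Bystander: round steel dish of brass screws, 104 mm across, 28 mm high, on the right, nearer the robot than the driver. Origin at the centre of its underside.
- tape: Bystander: yellow and black tape measure, 70 x 40 x 66 mm, beyond the stand and the jig, on the left. Origin at the centre of its underside.
Mind the look-alikes: they are no part of the job. There is more than one size of the side; the one meant has the size given above.

How it is judged (in metres and radians):
On the way:
1. the drawer side stands home in the corner and is pressed against the front board with 4 to 20 N for 1.5 s (contact force between side and front_board between 4 and 20 N and x of side in the frame of seat above -0.0925 m and y of side in the frame of seat between -0.003 and 0.003 m and z of side in the frame of seat below 0.003 m and angle between the x axis of side and the x axis of seat, either way round below 0.04 rad and angle between side's own z axis and vertical below 0.05 rad), for 1.5 s.
At the end, for the whole second after the job is handed in: The drawer side stands on the jig bed against the side fence (3 mm, 0.04 rad; tilt under 0.05), its end on the front board (2.5 mm), still pressed there by the fingers with 4 to 20 N, at rest; divider, driver, dish and tape within 30 mm of their starts (all of step 1 and x of side in the frame of seat below -0.0875 m and z of side in the frame of seat above -0.003 m and contact force between the fingers and side above 2 N and linear speed of side below 0.01 m/s and distance of each of divider, driver, dish, tape from where it was at the start of the episode below 0.03 m); the arm keeps its last pose, push and grip.
It fails at once if the drawer side is rammed against the front board with more than 40 N (contact force between side and front_board above 40 N).
It fails at once if the divider, driver, dish or tape is moved by more than 30 mm (distance of any of divider, driver, dish, tape from where it was at the start of the episode above 0.03 m).
It also fails if it takes over 58 s, if anything falls off the work surface, if the arm or the gripper's body presses on something with over 40 N, if the wrist force passes 120 N, or if a joint passes its speed limit or range.

## Robot

A 7-joint arm with a two-finger parallel gripper is mounted at the origin on the work surface. World frame = base frame: x ahead of the robot, y to its left, z up, the work surface at z = 0. Lengths are in m, angles in degrees, forces in N, time in s.
With the tool pointing down it reaches from about 0.425 to 0.875 m from the base axis. Payload 4.7 kg.
Tool frame: the origin (TCP) lies at the very end of the fingers, on their centre line; the grasp point (between the pads) lies behind it (env.pinch_z is the z of the grasp point in the tool frame, in m); z points along the fingers, y is the direction in which the jaws open and shut (so a half turn about z gives the same grasp; the last joint's range is limited). The gripper opens to 87 mm and grips with 3 to 60 N. Pads are 19 mm wide; open, the fingers measure 117 mm over their backs; the gripper's body (75 mm by 190 mm) begins 51 mm behind the grasp point.
Start: joints at [0.808, 18.392, -4.016, 83.108, 1.295, 78.541, -3.26], TCP at [0.65, -0, 0.223] pointing down, gripper open.
Joint ranges: [-163.93, 163.93], [-17.29, 119.83], [-79.2, 71.16], [3.27, 140.29], [-89.18, 269.18], [5.43, 117.66], [-154.24, 154.24]. Speed limits (degrees/s): [147.25, 147.25, 180, 180, 180, 180, 180].

## Interface

Orientations are given as [roll, pitch, yaw] about the fixed x, y, z axes, in that order (R = Rz(yaw) Ry(pitch) Rx(roll)).
In Python, from cell import readout, read_camera, env gives the robot as it stands. The module is installed in compiled form; this text tells all that it offers.
- The arm moves only by the tool servo_tool, never from a script. Its argument "plan" is a list that holds one entry, the list of rows, each a list of 5 numbers: the finger opening in m, from 0 to 0.087, then the shift along the tool's x, y, z in m, then the turn about the tool's z in rad. In form: [[[jaw, x, y, z, yaw], ...]]. A call has 1 to 12 rows; each row is the pose to reach, as a shift and turn from the pose measured when the call began, along the tool's axes at that moment; what a row does not reach only later rows make up. A row lasts 1/12 s, in which the tool goes at most 41.7 mm and 7.16 degrees, less where a joint would pass 70% of its speed; a pose out of reach is approached as far as the arm can. A call with a gripper value outside its range is refused whole. The fingers move at their own pace and stop on an object; "force" is the grip in N (left out, the last holds). Time passes only in rows, so rows that repeat a pose let the fingers close. It gives the time, the measured TCP pose, the force and the opening at its end, in the units of the state.
- readout.get_obs(): the state, without advancing time (a new reading comes with each control period).
- read_camera(name): name is "scene" or "side" or "wrist"; returns a dict with "image" (384x512x3 uint8, red, green, blue), "range_z" (384x512 float32, m along the optical axis (not along the pixel's ray), 0 where there is no reading), "mtx" (3x3 intrinsics, pixels), "camera_from_world" (4x4, takes a point from world to camera coordinates). Camera axes: x right, y up, looking along -z (the intrinsics and any distortion apply to the point x, -y, -z); pixel columns grow to the right and rows downward; lengths in m; the calibration is good to about 2 mm. A picture is of the moment at which its call begins.
- env.sign_off(): hands the job in, once; it reports no verdict.
The state is a dict: "time_s": time; "qpos": joint angles; "joint_velocities": joint speeds; "effort": joint torques, N m; "tool_pos": TCP position; "tool_rot": TCP orientation; "force": force on the tool from outside, world axes, zero at the start; "wrist_torque": the same for the moment, N m; "grip_width": finger opening in m.
Only numpy, scipy, OpenCV 4.12 (cv2) and the standard library are available. Lean on these libraries where they do the work, as an engineer would, in place of code of your own. Each camera call takes 0.05 s, during which the arm holds its last target. There are 200 camera calls.

## Working session

There is one attempt and no reset: what is moved stays moved. The work goes in short steps, Python scripts to look and compute and a tool call to move; the robot and the scene stay as the last step left them, time stands still between calls to the robot, and variables do not carry over. Pictures are saved under pics/ and viewed, about 8 in all and at most 12, crops included, and the job is handed in when it is done.

Besides the shell and the picture viewer there is one more tool, called after ">>>" as name(argument=value, ...) on one line, values as JSON. servo_tool: Moves the arm, as the interface text tells. Its arguments: {"type":"object","properties":{"plan":{"type":"array"},"force":{"type":"number"}},"required":["plan"]}

```bash
mkdir -p pics; cat > h.py <<'E'
import numpy as np, cv2
from cell import readout, read_camera, env
def save(n,f,crop=None,s=1):
    c=read_camera(n); im=c["image"]
    np.savez('pics/'+f+'.npz',**{k:c[k] for k in c})
    if crop: im=im[crop[1]:crop[3],crop[0]:crop[2]]
    im=cv2.resize(im,None,fx=s,fy=s,interpolation=cv2.INTER_CUBIC)
    cv2.imwrite('pics/'+f+'.png',im[:,:,::-1]); return c
def load(f): return dict(np.load('pics/'+f+'.npz'))
def w(c,u,v,z=None):
    # world point from depth, or on plane z
    K=c["mtx"]; T=np.linalg.inv(c["camera_from_world"])
    d=np.array([(u-K[0,2])/K[0,0],-(v-K[1,2])/K[1,1],-1.])
    if z is None: r=float(c["range_z"][int(round(v)),int(round(u))])
    else: r=(z-T[2,3])/(T[:3,:3]@d)[2]
    return T[:3,:3]@(d*r)+T[:3,3]
E
python3 - <<'E'
from h import *
a=save("scene","s0",s=1.5);b=save("side","d0",s=1.5);c=save("wrist","w0",s=1)
for x in (a,b,c): print(x["mtx"].tolist(),np.linalg.inv(x["camera_from_world"]).round(3).tolist(),[k for k in x])
print(readout.get_obs(),env.pinch_z)
E
```

```text
[[407.010831140062, 0.0, 262.1026461765645], [0.0, 407.010831140062, 192.57996944649727], [0.0, 0.0, 1.0]] [[-0.541, -0.674, 0.503, 1.061], [0.841, -0.434, 0.322, 0.343], [0.001, 0.598, 0.802, 1.005], [0.0, 0.0, 0.0, 1.0]] ['image', 'range_z', 'mtx', 'camera_from_world']
[[393.98424612985093, 0.0, 254.7763992596116], [0.0, 393.98424612985093, 188.56320178361884], [0.0, 0.0, 1.0]] [[-0.93, 0.272, -0.248, 0.104], [-0.368, -0.696, 0.617, 0.824], [-0.005, 0.665, 0.747, 1.104], [0.0, 0.0, 0.0, 1.0]] ['image', 'range_z', 'mtx', 'camera_from_world']
[[282.298759474192, 0.0, 256.61015541637323], [0.0, 282.298759474192, 190.94108963658311], [0.0, 0.0, 1.0]] [[1.0, 0.001, 0.001, 0.65], [-0.001, 0.965, 0.261, 0.072], [-0.001, -0.261, 0.965, 0.384], [0.0, 0.0, 0.0, 1.0]] ['image', 'range_z', 'mtx', 'camera_from_world']
{'time_s': 0.15, 'qpos': array([ 0.80820359, 18.42974935, -4.01478337, 83.15850806,  1.29476855,
       78.53992072, -3.25911202]), 'joint_velocities': array([-0.04555003, -0.10923919, -0.06370819, -0.22388854, -0.01585497,
       -0.03932805, -0.01462415]), 'effort': array([ 2.16972071e-04, -4.91794288e+01, -4.04079035e-01, -3.12878716e+01,
       -6.39387709e-02,  4.04033612e-02,  9.90178205e-05]), 'tool_pos': array([ 6.49590461e-01, -5.75010239e-05,  2.21710558e-01]), 'tool_rot': array([-1.79917020e+02,  4.99643407e-03,  9.00013180e+01]), 'force': array([ 0.03635994,  0.08785517, -0.06730429]), 'wrist_torque': array([-0.0149946 , -0.00861435,  0.00529356]), 'grip_width': 0.08722280475407462} -0.0187
```

View pics/s0.png

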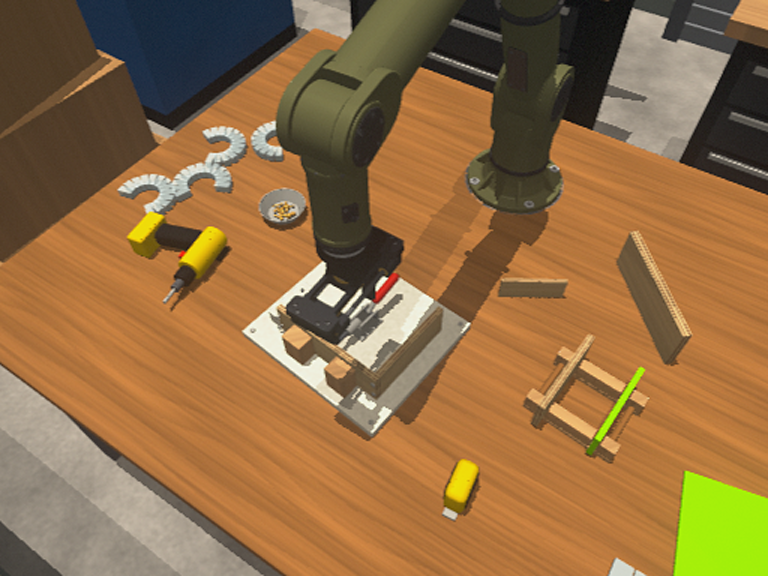

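View pics/d0.png

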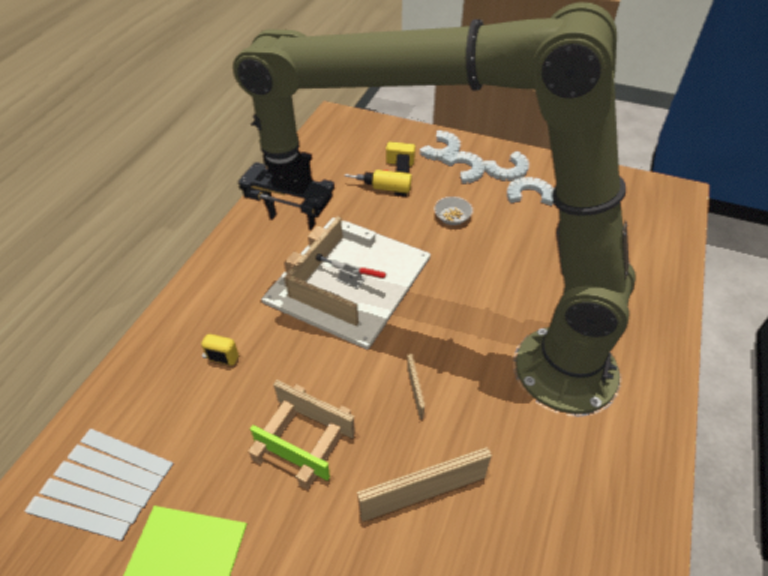

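Look-alikes for the side (scene picture, displayed pixels): the board in the stand slot (567,380), a longer board (655,297), a short one (533,288), and the side already fitted (410,345). I choose the one standing in the stand, as the text says. I'll check its size with depth and a close crop.

```bash
cat >> h.py <<'E'
def cloud(c):
    r=c["range_z"]; v,u=np.mgrid[:r.shape[0],:r.shape[1]]; K=c["mtx"];T=np.linalg.inv(c["camera_from_world"])
    d=np.stack([(u-K[0,2])/K[0,0]*r,-(v-K[1,2])/K[1,1]*r,-r],-1)
    P=d@T[:3,:3].T+T[:3,3]; P[r==0]=np.nan; return P
def rect(P,m):
    p=P[m][:,:2].astype(np.float32); (c,s,a)=cv2.minAreaRect(p*1000); return len(p),np.round(c,1),np.round(s,1),round(a,2),P[m][:,2].max().round(4)
E
python3 - <<'E'
from h import *
s,d,wr=load('s0'),load('d0'),load('w0')
for n,c,pts in (('s',s,dict(board=(378,253),div=(410,270),long=(437,198),short=(355,192),tape=(307,325),fitted=(272,230))),('d',d,dict(board=(211,270),div=(193,300),long=(283,320),short=(277,257),tape=(147,233),fitted=(215,200)))):
    for k,(u,v) in pts.items(): print(n,k,w(c,u,v).round(3))
for n,c in (('s',s),('d',d)):
    P=cloud(c); im=c['image'].astype(int); b=w(s,378,253)
    near=np.linalg.norm(P[:,:,:2]-b[:2],axis=-1)<0.13
    gr=(im[:,:,1]>im[:,:,0]+40)
    for lo in (.05,.06,.068,.074): 
        m=near&(P[:,:,2]>lo)&~gr; 
        if m.sum()>5: print(n,lo,rect(P,m))
# crops
def crop(c,f,x0,y0,x1,y1,k):
    return cv2.resize(c['image'][y0:y1,x0:x1],(400*1,int(400*(y1-y0)/(x1-x0))),interpolation=cv2.INTER_CUBIC)
A=crop(s,'',340,215,440,315,4);B=crop(d,'',160,245,260,345,4)
cv2.imwrite('pics/crop.png',np.hstack([A,B])[:,:,::-1])
E
```

```text
s board [0.457 0.323 0.04 ]
s div [0.475 0.411 0.067]
s long [0.224 0.395 0.074]
s short [0.294 0.183 0.028]
s tape [0.737 0.26  0.065]
s fitted [0.576 0.063 0.09 ]
d board [0.446 0.323 0.081]
d div [0.457 0.421 0.065]
d long [0.199 0.393 0.089]
d short [0.285 0.193 0.051]
d tape [0.703 0.268 0.062]
d fitted [0.558 0.064 0.064]
s 0.05 (392, array([466. , 365.6]), array([110.9, 182.2]), 84.19, np.float64(0.083))
s 0.06 (356, array([466. , 365.6]), array([110.9, 182.1]), 84.19, np.float64(0.083))
s 0.068 (324, array([466. , 365.5]), array([110.9, 182.1]), 84.22, np.float64(0.083))
s 0.074 (294, array([461.4, 316.5]), array([ 12.3, 181.3]), 84.17, np.float64(0.083))
d 0.05 (523, array([465.8, 363.5]), array([112.7, 182.9]), 84.48, np.float64(0.0844))
d 0.06 (426, array([465.9, 363.6]), array([112.6, 182.9]), 84.43, np.float64(0.0844))
d 0.068 (346, array([467. , 361.9]), array([111.3, 182.3]), 83.27, np.float64(0.0844))
d 0.074 (262, array([461.5, 315. ]), array([ 15. , 182.1]), 84.43, np.float64(0.0844))
```

View pics/crop.png

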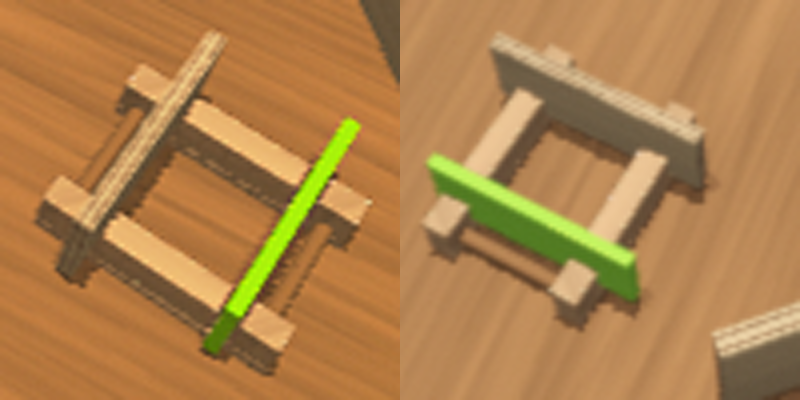

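View pics/w0.png

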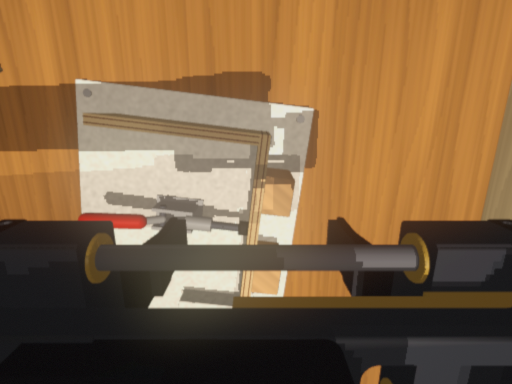

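The crops show the pale board standing in the far slot, about 181 x 12 mm and 82 mm to the top, so it's the right one. The green divider is in the other slot. The wrist picture shows the jig at a yaw of about -6°, nearly the same as the board's -5.7°, with its open corner hidden under the gripper. I'll move above the stand, which also clears the view of the jig. I'll grasp 20 mm behind the board's middle so the fingers end up clear of the fence.

>>> servo_tool(plan=[[[0.087,0.02,-0.01,0,0.1],[0.087,0.05,-0.03,0,0.22],[0.087,0.08,-0.05,0,0.34],[0.087,0.11,-0.07,0,0.46],[0.087,0.14,-0.09,0,0.58],[0.087,0.17,-0.11,0,0.7],[0.087,0.2,-0.13,0,0.82],[0.087,0.23,-0.15,0,0.94],[0.087,0.26,-0.17,0,1.06],[0.087,0.29,-0.19,0,1.18],[0.087,0.31,-0.2,0,1.3],[0.087,0.318,-0.208,0,1.42]]])

```text
time_s: 1.15
tool_pos: [0.4385, 0.3223, 0.2219]
tool_rot: [-179.9, 0.1, 8.6]
force: [0.3, -0.3, 0.7]
grip_width: 0.0871
```

>>> servo_tool(plan=[[[0.087,0,0,0,0.11],[0.087,0,0,0,0.22],[0.087,0,0,0,0.25],[0.087,0,0,0,0.25],[0.087,0,0,0,0.25]]])

```text
time_s: 1.57
tool_pos: [0.4384, 0.3222, 0.2216]
tool_rot: [-179.9, 0.2, -5.6]
force: [0.3, -0.4, 0.0]
grip_width: 0.0868
```

```bash
cat >> h.py <<'E'
def line(P,m):
    p=P[m][:,:2]; c=p.mean(0); vx,vy,x,y=cv2.fitLine((p*1000).astype(np.float32),cv2.DIST_HUBER,0,.01,.01).ravel(); return np.degrees(np.arctan2(vy,vx)).round(2)
E
python3 - <<'E'
from h import *
o=readout.get_obs();print(o['tool_pos'].round(4),o['tool_rot'].round(2),o['qpos'].round(1))
s=save("scene","s1");d=save("side","d1");x=save("wrist","w1")
for n,c in (('s',s),('d',d),('w',x)):
    P=cloud(c); im=c['image'].astype(int); gr=(im[:,:,1]>im[:,:,0]+40)
    near=np.linalg.norm(P[:,:,:2]-[.4615,.316],axis=-1)<0.13
    m=near&(P[:,:,2]>.073)&(P[:,:,2]<.09)&~gr
    if m.sum()>9: print(n,'board',rect(P,m),np.median(P[m][:,2]).round(4))
# jig crops
A=cv2.resize(s['image'][165:295,160:320],(640,520),interpolation=cv2.INTER_CUBIC)
cv2.imwrite('pics/jigs.png',A[:,:,::-1])
B=cv2.resize(d['image'][135:235,165:295],(780,600),interpolation=cv2.INTER_CUBIC)
cv2.imwrite('pics/jigd.png',B[:,:,::-1])
E
```

```text
[0.4384 0.3222 0.2216] [-1.7994e+02  1.7000e-01 -5.6100e+00] [ -27.9    6.1  -11.9   98.     1.1   76.1 -135.6]
s board (299, array([459.7, 316.6]), array([ 12.4, 183. ]), 84.21, np.float64(0.0823)) 0.0776
d board (260, array([462.4, 314.2]), array([ 15.9, 182.5]), 84.14, np.float64(0.0855)) 0.0787
w board (1827, array([461.1, 315.1]), array([ 11.6, 180.5]), 84.32, np.float64(0.0808)) 0.0785
```

View pics/jigs.png

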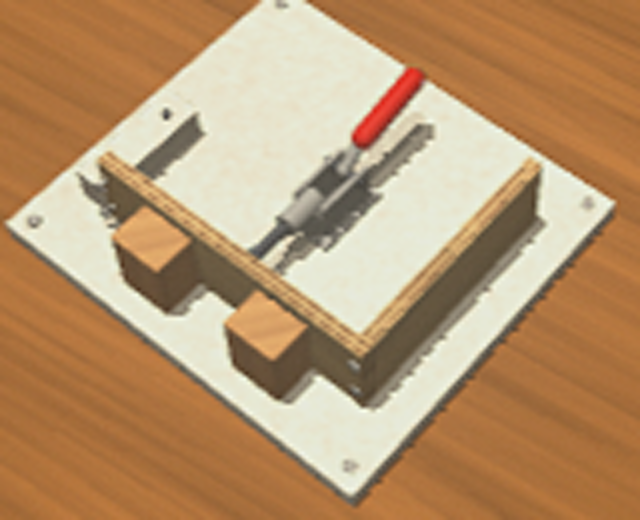

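View pics/jigd.png

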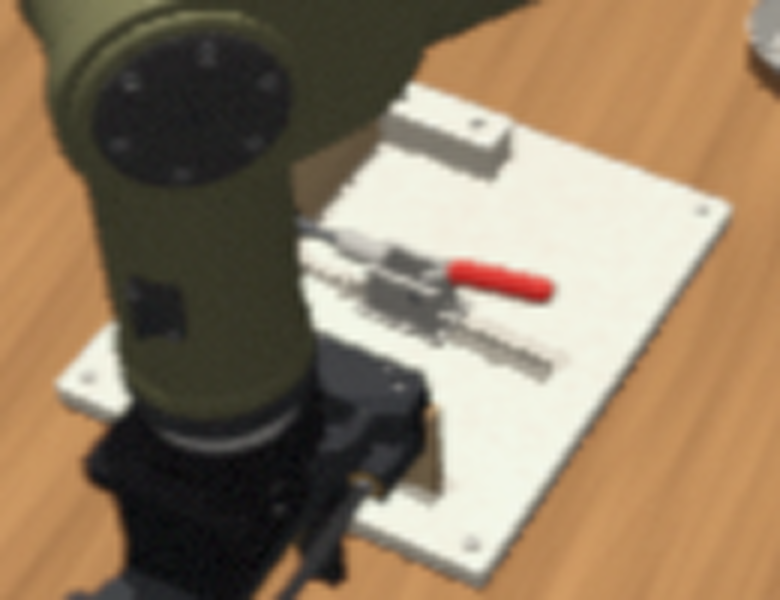

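The scene crop shows the front board's top edge running from (100,155) to (368,350) and the fitted side from (368,350) to (540,165). The side-camera crop shows the fence at (450,130). The wrist depth gives the board's centre as (461,315), its yaw as -5.7° and its top as 78 mm. Now I descend and grip.

>>> servo_tool(plan=[[[0.087,0.003,0.005,0.02,0],[0.087,0.003,0.005,0.045,0],[0.087,0.003,0.005,0.07,0],[0.087,0.003,0.005,0.095,0],[0.087,0.003,0.005,0.12,0],[0.087,0.003,0.005,0.145,0],[0.087,0.003,0.005,0.165,0],[0.087,0.003,0.005,0.18,0],[0.087,0.003,0.005,0.19,0],[0.087,0.003,0.005,0.19,0]]])

```text
time_s: 2.55
tool_pos: [0.4392, 0.3161, 0.0295]
tool_rot: [179.9, 0.3, -5.6]
force: [-1.2, -0.6, -0.3]
grip_width: 0.0872
```

>>> servo_tool(plan=[[[0.04,0,0,0,0],[0.02,0,0,0,0],[0.0,0,0,0,0],[0.0,0,0,0,0],[0.0,0,0,0,0],[0.0,0,0,0,0],[0.0,0,0,0,0],[0.0,0,0,0,0],[0.0,0,0,0,0]]], force=45)

```text
time_s: 3.3
tool_pos: [0.4392, 0.3161, 0.0296]
tool_rot: [179.9, 0.3, -5.6]
force: [0.5, 0.7, -0.5]
grip_width: 0.0349
```

```bash
python3 - <<'E'
from h import *
o=readout.get_obs();print(o['tool_pos'].round(4),o['tool_rot'].round(2),o['force'].round(2),o['grip_width'])
for f in ('s1','s0','d0','w0'):
    c=load(f);P=cloud(c);im=c['image'].astype(int)
    x,y,z=P[...,0],P[...,1],P[...,2]
    reg=(x>.5)&(x<.85)&(y>-.25)&(y<.13)
    red=(im[...,0]>im[...,2]+25)  # wood
    m=reg&(z>.080)&(z<.096)&red
    print(f,m.sum(), 'z med',np.median(z[m]).round(4))
    p=P[m][:,:2]
    # jig-frame-ish rotation by guess, robustly refined
    best=None
    for a in np.radians(np.arange(-9,-3,.1)):
        u=p@[np.cos(a),np.sin(a)]; v=p@[-np.sin(a),np.cos(a)]
        h1=np.histogram(u,np.arange(.4,.9,.003))[0].max(); h2=np.histogram(v,np.arange(-.2,.3,.003))[0].max()
        s=(np.histogram(u,np.arange(.4,.9,.003))[0].astype(float)**2).sum()+(np.histogram(v,np.arange(-.2,.3,.003))[0].astype(float)**2).sum()
        if best is None or s>best[0]: best=(s,a)
    a=best[1];u=p@[np.cos(a),np.sin(a)]; v=p@[-np.sin(a),np.cos(a)]
    fr=u>u.max()-.02; sd=v>v.max()-.016
    print(' ang',np.degrees(a).round(2),'front u pct',np.percentile(u[fr&~sd],[1,10,50,90,99]).round(4) if (fr&~sd).any() else 0,'v range',v.min().round(4),v.max().round(4),'side v pct',np.percentile(v[sd&~fr],[1,10,50,90,99]).round(4),'u min',u[sd].min().round(4))
    A=np.stack([v[fr&~sd],u[fr&~sd]],1);
    for nm,q in (('front',p[fr&~sd]),('side',p[sd&~fr])):
        if len(q)>20:
            L=cv2.fitLine((q*1000).astype(np.float32),cv2.DIST_HUBER,0,.01,.01).ravel(); print('  ',nm,len(q),np.degrees(np.arctan2(L[1],L[0])).round(2),L[2:].round(1))
    # fence: white z .04-.054
    m=reg&(z>.044)&(z<.053)&(im.min(-1)>140)
    q=P[m][:,:2]
    if len(q)>20:
        u=q@[np.cos(a),np.sin(a)]; v=q@[-np.sin(a),np.cos(a)]
        k=v<-.05
        if k.sum(): print('  fence',k.sum(),'u',np.percentile(u[k],[1,99]).round(4),'v',np.percentile(v[k],[1,50,99]).round(4),z[m][k].mean().round(4))
E
```

```text
[0.4392 0.3161 0.0296] [179.92   0.34  -5.64] [ 0.48  0.73 -0.54] 0.03490621466244942
s1 743 z med 0.0871
 ang -6.6 front u pct [0.6715 0.6729 0.6797 0.6864 0.6884] v range -0.1126 0.131 side v pct [0.1167 0.1187 0.1247 0.1295 0.1307] u min 0.4904
   side 309 -7.17 [586.9  57.7]
  fence 198 u [0.5586 0.6516] v [-0.1401 -0.127  -0.1111] 0.0477
s0 610 z med 0.0869
 ang -6.6 front u pct [0.6688 0.6695 0.6758 0.6852 0.6868] v range -0.1119 0.1308 side v pct [0.1168 0.1188 0.1246 0.1293 0.1305] u min 0.4902
   front 23 86.78 [672.7 -63.1]
   side 305 -6.88 [588.2  57.4]
  fence 134 u [0.56   0.6515] v [-0.141  -0.1319 -0.1157] 0.0475
d0 446 z med 0.0876
 ang -6.9 front u pct [0.6659 0.6667 0.6719 0.6798 0.6856] v range -0.1103 0.1334 side v pct [0.1183 0.1197 0.1269 0.1315 0.133 ] u min 0.4881
   front 28 83.42 [666.5 -84.6]
   side 187 -6.33 [578.3  57.7]
  fence 128 u [0.5579 0.6516] v [-0.141  -0.1243 -0.108 ] 0.0489
w0 3342 z med 0.0885
 ang -7.0 front u pct [0.6634 0.6641 0.671  0.6819 0.6826] v range -0.0611 0.1331 side v pct [0.1191 0.1217 0.1268 0.1319 0.1328] u min 0.488
   side 2017 -7.07 [581.5  56.4]
  fence 193 u [0.5593 0.6287] v [-0.1162 -0.1101 -0.1068] 0.0483
```

>>> servo_tool(plan=[[[0.0,0,0,0,0],[0.0,0,0,0,0],[0.0,0,0,0,0],[0.0,0,0,0,0],[0.0,0,0,0,0],[0.0,0,0,0,0]]], force=45)

```text
time_s: 3.8
tool_pos: [0.4392, 0.316, 0.0295]
tool_rot: [179.9, 0.3, -5.6]
force: [0.7, 0.1, -0.3]
grip_width: 0.0117
```

>>> servo_tool(plan=[[[0.0,0,0,-0.005,0],[0.0,0,0,-0.02,0],[0.0,0,0,-0.04,0],[0.0,0,0,-0.06,0],[0.0,0,0,-0.08,0],[0.0,0,0,-0.1,0],[0.0,0,0,-0.12,0],[0.0,0,0,-0.14,0],[0.0,0,0,-0.15,0],[0.0,0,0,-0.15,0]]])

```text
time_s: 4.63
tool_pos: [0.4414, 0.3172, 0.1823]
tool_rot: [-179.9, 0.1, -5.6]
force: [-0.1, 0.2, -1.1]
grip_width: 0.0118
```

>>> servo_tool(plan=[[[0.0,0.005,0.015,0,0],[0.0,0.015,0.04,0,0],[0.0,0.02,0.075,0,0],[0.0,0.025,0.11,0,0],[0.0,0.03,0.145,0,0],[0.0,0.035,0.18,0,0],[0.0,0.04,0.215,0,0],[0.0,0.045,0.25,0,0.01],[0.0,0.05,0.285,0,0.01],[0.0,0.06,0.32,0,0.02],[0.0,0.065,0.35,0,0.024],[0.0,0.07,0.375,0,0.024]]])

```text
time_s: 5.63
tool_pos: [0.473, -0.0658, 0.1801]
tool_rot: [-179.9, 0.3, -7.2]
force: [0.6, -0.3, 0.1]
grip_width: 0.0118
```

>>> servo_tool(plan=[[[0.0,0.003,0.03,0,0],[0.0,0.006,0.06,0,0],[0.0,0.009,0.085,0,0],[0.0,0.009,0.095,0,0],[0.0,0.009,0.095,0,0],[0.0,0.009,0.095,0,0]]])

```text
time_s: 6.13
tool_pos: [0.4696, -0.1601, 0.179]
tool_rot: [-179.9, 0.4, -7.2]
force: [0.5, 1.0, -0.6]
grip_width: 0.0118
```

```bash
python3 - <<'E'
from h import *
o=readout.get_obs();print(o['tool_pos'].round(4),o['tool_rot'].round(2),o['force'].round(2),o['grip_width'],o['qpos'].round(1))
save("wrist","w2",s=1.5);save('scene','s2');save('side','d2')
E
```

```text
[ 0.4696 -0.1601  0.179 ] [-179.89    0.35   -7.18] [ 0.46  1.03 -0.63] 0.01179303497727011 [  0.8   1.2  15.3 108.1  -0.4  71.1 -81. ]
```

View pics/w2.png

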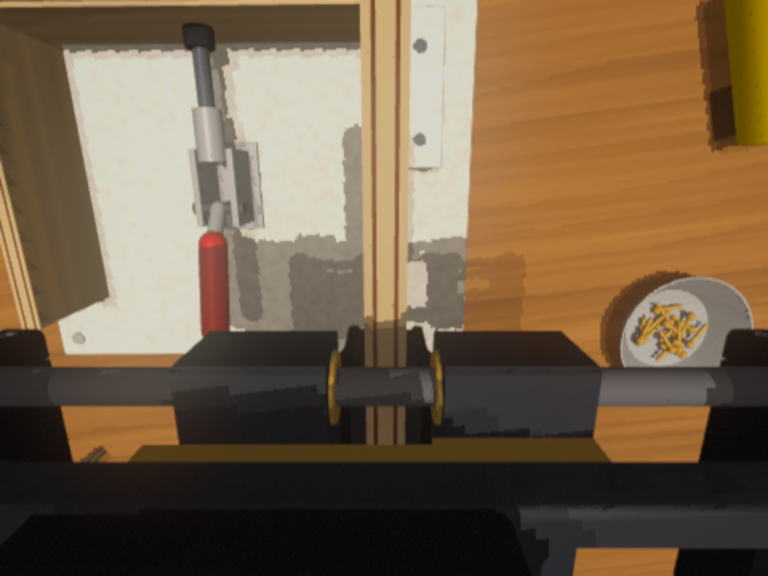

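The wrist picture shows the held board at columns 362 to 408, lined up with the jig. The fence is on its right at (410..443, 0..168), the front board is at the top edge, and the clamp is at (210,180). I'll measure the fence, front board and held board in this frame.

```bash
python3 - <<'E'
from h import *
c=load('w2');P=cloud(c);x,y,z=P[...,0],P[...,1],P[...,2];im=c['image'].astype(int)
print('z samples fence',[w(c,*p).round(4).tolist() for p in ((285,40),(285,80),(290,105),(285,5),(310,150),(150,130),(240,2),(247,2),(247,20),(247,150),(100,3),(170,2))])
a=np.radians(-7.1);uv=lambda q:(q@[np.cos(a),np.sin(a)],q@[-np.sin(a),np.cos(a)])
U=x*np.cos(a)+y*np.sin(a);V=-x*np.sin(a)+y*np.cos(a)
for nm,m in (('held',(z>.2)&(z<.26)&(abs(V+.1)<.04)&(U<.62)),('fence',(z>.042)&(z<.054)&(V<-.09)&(V>-.15)&(U>.5)&(U<.72)),('front',(z>.082)&(z<.095)&(U>.6)&(V<.0)),('fitted',(z>.082)&(z<.095)&(V>.09))):
    if m.sum()<10: print(nm,m.sum());continue
    L=cv2.fitLine((P[m][:,:2]*1000).astype(np.float32),cv2.DIST_HUBER,0,.01,.01).ravel()
    print(nm,m.sum(),'U',np.percentile(U[m],[0,1,50,99,100]).round(4),'V',np.percentile(V[m],[0,1,50,99,100]).round(4),'z',np.median(z[m]).round(4),'ang',np.degrees(np.arctan2(L[1],L[0])).round(2))
for f in ('s2','d2','s1','d0','w0'):
    c=load(f);P=cloud(c);x,y,z=P[...,0],P[...,1],P[...,2]
    U=x*np.cos(a)+y*np.sin(a);V=-x*np.sin(a)+y*np.cos(a)
    for nm,m in (('fence',(z>.043)&(z<.053)&(V<-.09)&(V>-.15)&(U>.5)&(U<.72)),('front',(z>.084)&(z<.093)&(U>.64)&(U<.7)&(V<.10)&(V>-.12)),('fitted',(z>.084)&(z<.093)&(V>.1)&(V<.14)&(U>.46)&(U<.65))):
        if m.sum()<30: continue
        L=cv2.fitLine((P[m][:,:2]*1000).astype(np.float32),cv2.DIST_HUBER,0,.01,.01).ravel()
        print(f,nm,m.sum(),'U',np.percentile(U[m],[0,2,50,98,100]).round(4),'V',np.percentile(V[m],[0,2,50,98,100]).round(4),'ang',np.degrees(np.arctan2(L[1],L[0])).round(2))
E
```

```text
z samples fence [[0.6032, -0.2024, 0.0489], [0.5684, -0.199, 0.048], [0.5446, -0.2014, 0.0495], [0.632, -0.2053, 0.0482], [0.4931, -0.223, 0.018], [0.5381, -0.048, 0.0217], [0.5793, -0.167, 0.2279], [0.5785, -0.1695, 0.2293], [0.5734, -0.1687, 0.2278], [0.5275, -0.1625, 0.2279], [0.6399, -0.0556, 0.087], [0.6331, -0.1109, 0.0883]]
held 10714 U [0.4757 0.4777 0.5362 0.5952 0.5964] V [-0.1386 -0.1335 -0.0998 -0.0666 -0.0611] z 0.2282 ang -7.17
fence 2412 U [0.5596 0.5606 0.6092 0.653  0.6541] V [-0.1369 -0.1363 -0.1257 -0.1153 -0.1149] z 0.0485 ang -7.08
front 586 U [0.6411 0.6414 0.6421 0.6436 0.6438] V [-0.086  -0.0852 -0.0409 -0.0011 -0.    ] z 0.0875 ang 83.27
fitted 2003 U [0.4612 0.4624 0.5128 0.6429 0.6443] V [0.0903 0.0928 0.122  0.1328 0.1342] z 0.088 ang -10.97
s2 fence 239 U [0.5598 0.5606 0.5987 0.6536 0.6548] V [-0.1362 -0.1353 -0.1202 -0.0995 -0.0901] ang -10.63
s2 front 319 U [0.6404 0.641  0.6478 0.654  0.6554] V [-0.1047 -0.1003  0.0034  0.0965  0.0989] ang 83.34
s2 fitted 329 U [0.4608 0.4642 0.5687 0.6483 0.6498] V [0.1018 0.1067 0.1282 0.1349 0.1356] ang -7.63
d2 fe
[... 552 characters left out ...]
 0.5677 0.6477 0.6497] V [0.1007 0.1049 0.1282 0.1352 0.1361] ang -7.9
d0 fence 148 U [0.557  0.5589 0.6043 0.6513 0.6522] V [-0.1401 -0.1363 -0.1201 -0.1036 -0.0938] ang -12.8
d0 front 146 U [0.6401 0.6404 0.6466 0.6546 0.6786] V [-0.108  -0.1049  0.0005  0.0976  0.1   ] ang 84.09
d0 fitted 190 U [0.4609 0.464  0.5621 0.648  0.6494] V [0.1012 0.1055 0.1266 0.1349 0.137 ] ang -7.45
w0 fence 315 U [0.5593 0.5599 0.5883 0.6294 0.6316] V [-0.1158 -0.1146 -0.1072 -0.1052 -0.1045] ang -4.14
w0 front 1103 U [0.6405 0.6409 0.6467 0.6525 0.6531] V [-0.0599 -0.0562  0.0442  0.0977  0.1   ] ang 83.21
w0 fitted 2449 U [0.4603 0.464  0.5622 0.6486 0.65  ] V [0.1    0.106  0.1272 0.1335 0.1343] ang -7.68
```

```bash
python3 - <<'E'
from h import *
c=load('w2');P=cloud(c);x,y,z=P[...,0],P[...,1],P[...,2]
a=np.radians(-7.0)
U=x*np.cos(a)+y*np.sin(a);V=-x*np.sin(a)+y*np.cos(a)
for lo in (.52,.54,.56,.58):
    m=(z>.222)&(z<.236)&(abs(V+.1)<.02)&(U>lo)&(U<lo+.02); print(lo,m.sum(),np.percentile(V[m],[1,50,99]).round(4),np.median(z[m]).round(4))
m=(z>.042)&(z<.054)&(V<-.09)&(V>-.15)&(U>.57)&(U<.65); print('fence outer',[np.percentile(V[m&(U>l)&(U<l+.03)],[1,99]).round(4) for l in (.57,.6,.62)])
t=readout.get_obs()['tool_pos'];print('tcp',t[0]*np.cos(a)+t[1]*np.sin(a),-t[0]*np.sin(a)+t[1]*np.cos(a))
for f in ('w2','w0'):
    c=load(f);P=cloud(c);x,y,z=P[...,0],P[...,1],P[...,2];U=x*np.cos(a)+y*np.sin(a);V=-x*np.sin(a)+y*np.cos(a)
    m=(z>.08)&(z<.095)&(V>.115)&(U>.48)&(U<.63);print(f,'fitted outer',np.percentile(V[m],[50,99]).round(4))
    m=(z>.015)&(z<.024)&(V>-.08)&(V<.1)&(U>.45)&(U<.6);print('bed z',np.median(z[m]).round(4))
E
```

```text
0.52 1366 [-0.1066 -0.1005 -0.0948] 0.2281
0.54 1569 [-0.1066 -0.1006 -0.0949] 0.228
0.56 1812 [-0.1067 -0.1007 -0.095 ] 0.2281
0.58 1682 [-0.1069 -0.1008 -0.095 ] 0.228
fence outer [array([-0.1373, -0.1165]), array([-0.1374, -0.1162]), array([-0.1372, -0.1168])]
tcp 0.4861858431379105 -0.10047036294050128
w2 fitted outer [0.1208 0.1318]
bed z 0.0185
w0 fitted outer [0.1269 0.1327]
bed z 0.0184
```

Lined up now. The board sits 0 to 1 mm inboard of the fence line, the front board's inner face is at u = 0.641, and the board's end is at about 0.598. I'll shift 4 mm into the box and 14 mm forward, then descend to just above the bed.

>>> servo_tool(plan=[[[0.0,0.005,-0.002,0.0,0],[0.0,0.014,-0.004,0.01,0],[0.0,0.014,-0.004,0.03,0],[0.0,0.014,-0.004,0.05,0],[0.0,0.014,-0.004,0.07,0],[0.0,0.014,-0.004,0.09,0],[0.0,0.014,-0.004,0.105,0],[0.0,0.014,-0.004,0.118,0],[0.0,0.014,-0.004,0.125,0],[0.0,0.014,-0.004,0.13,0],[0.0,0.014,-0.004,0.13,0],[0.0,0.014,-0.004,0.13,0]]])

```text
time_s: 7.28
tool_pos: [0.4846, -0.1561, 0.05]
tool_rot: [-179.9, 0.2, -6.9]
force: [-0.9, -0.2, -1.1]
grip_width: 0.0121
```

```bash
python3 - <<'E'
from h import *
o=readout.get_obs();print(o['tool_pos'].round(4),o['tool_rot'].round(2),o['force'].round(2))
save("wrist","w3",crop=(100,0,400,240),s=2.5)
c=load('w3');P=cloud(c);x,y,z=P[...,0],P[...,1],P[...,2]
a=np.radians(-7.0)
U=x*np.cos(a)+y*np.sin(a);V=-x*np.sin(a)+y*np.cos(a)
m=(z>.08)&(z<.11)&(abs(V+.1)<.02)&(U>.53)&(U<.625)
print('held',np.percentile(V[m],[1,50,99]).round(4),np.median(z[m]).round(4),U[m].max().round(4))
m=(z>.042)&(z<.054)&(V<-.09)&(V>-.15)&(U>.57)&(U<.65);print('fence',np.percentile(V[m],[1,99]).round(4))
m=(z>.08)&(z<.095)&(U>.63)&(U<.66)&(V<.09)&(V>-.1);print('front',m.sum(),np.percentile(U[m],[1,50,99]).round(4),np.percentile(V[m],[1,99]).round(3))
t=o['tool_pos'];print('tcp',t[0]*np.cos(a)+t[1]*np.sin(a),-t[0]*np.sin(a)+t[1]*np.cos(a))
E
```

```text
[ 0.4846 -0.1561  0.05  ] [-179.9     0.25   -6.94] [-0.89 -0.19 -1.06]
held [-0.1005 -0.0945 -0.0888] 0.0991 0.6108
fence [-0.1372 -0.1077]Traceback (most recent call last):
  File "<stdin>", line 10, in <module>
    return _quantile_unchecked(
        a, q, axis, out, overwrite_input, method, keepdims, weights)
    return _ureduce(a,
                    func=_quantile_ureduce_func,
    ...<5 lines>...
                    overwrite_input=overwrite_input,
                    method=method)
    r = func(a, **kwargs)
    result = _quantile(arr,
                       quantiles=q,
    ...<2 lines>...
                       out=out,
                       weights=wgt)
    slices_having_nans = np.isnan(arr[-1, ...])
                                  ~~~^^^^^^^^^
IndexError: index -1 is out of bounds for axis 0 with size 0
```

View pics/w3.png

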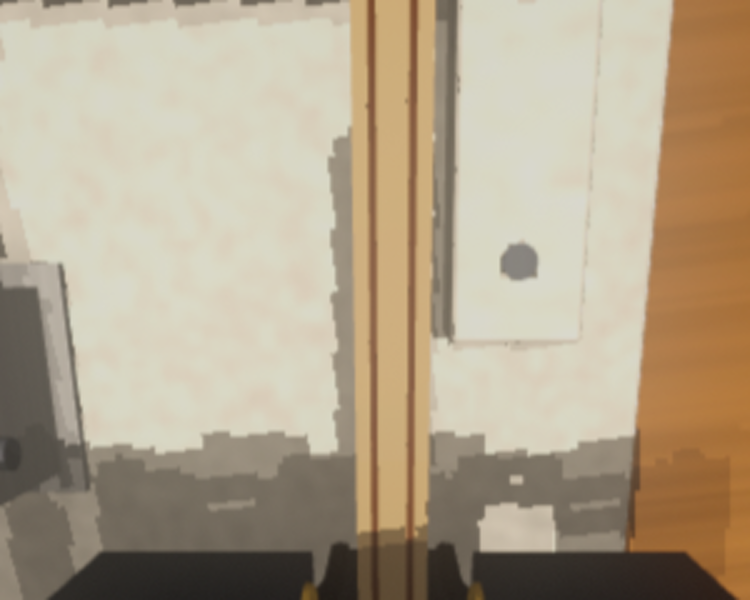

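The crop shows a gap between the board (right face at column 433) and the fence face (column 450); depth makes it 7 mm. The underside is about 10 mm above the bed. I'll lower it gently while closing most of that gap.

>>> servo_tool(plan=[[[0.0,0,0.002,0.003,0],[0.0,0,0.004,0.006,0],[0.0,0,0.005,0.008,0],[0.0,0,0.005,0.009,0],[0.0,0,0.005,0.0095,0],[0.0,0,0.005,0.01,0],[0.0,0,0.005,0.01,0],[0.0,0,0.005,0.01,0]]])

```text
time_s: 8.0
tool_pos: [0.4843, -0.1612, 0.0403]
tool_rot: [-179.9, 0.2, -7.0]
force: [-0.2, -0.1, -0.7]
grip_width: 0.0114
```

>>> servo_tool(plan=[[[0.0,0,0,0.0005,0],[0.0,0,0,0.001,0],[0.0,0,0,0.001,0],[0.0,0,0,0.001,0],[0.0,0,0,0.001,0]]])

```text
time_s: 8.42
tool_pos: [0.4845, -0.1612, 0.0396]
tool_rot: [-179.9, 0.2, -7.0]
force: [-1.1, 0.6, 2.9]
grip_width: 0.0116
```

The bed is felt at about 3 N. Now over to the fence.

>>> servo_tool(plan=[[[0.0,0,0.0005,0,0],[0.0,0,0.001,0,0],[0.0,0,0.0015,0,0],[0.0,0,0.0015,0,0],[0.0,0,0.0015,0,0]]])

```text
time_s: 8.83
tool_pos: [0.4844, -0.1627, 0.0397]
tool_rot: [-179.9, 0.2, -7.0]
force: [0.3, 0.9, 0.9]
grip_width: 0.0119
```

>>> servo_tool(plan=[[[0.0,0,0.0005,0,0],[0.0,0,0.001,0,0],[0.0,0,0.001,0,0],[0.0,0,0.001,0,0]]])

```text
time_s: 9.17
tool_pos: [0.4844, -0.1635, 0.0397]
tool_rot: [-179.9, 0.2, -6.9]
force: [-0.3, 1.4, 1.2]
grip_width: 0.0116
```

>>> servo_tool(plan=[[[0.0,0,0.0005,0,0],[0.0,0,0.001,0,0],[0.0,0,0.001,0,0],[0.0,0,0.001,0,0]]])

```text
time_s: 9.5
tool_pos: [0.4843, -0.1638, 0.0397]
tool_rot: [-179.8, 0.2, -6.9]
force: [0.6, 3.3, 2.8]
grip_width: 0.0116
```

```bash
python3 - <<'E'
from h import *
c=save("wrist","w4");o=readout.get_obs();print(o['force'].round(2))
P=cloud(c);x,y,z=P[...,0],P[...,1],P[...,2]
a=np.radians(-7.0)
U=x*np.cos(a)+y*np.sin(a);V=-x*np.sin(a)+y*np.cos(a)
for l,h in ((.53,.55),(.56,.58),(.58,.61)):
    m=(z>.08)&(z<.11)&(abs(V+.1)<.02)&(U>l)&(U<h);print('held',np.percentile(V[m],[1,50,99]).round(4),np.median(z[m]).round(4))
    m=(z>.042)&(z<.054)&(V<-.09)&(V>-.15)&(U>l)&(U<h)
    if m.sum()>9:print('fence',np.percentile(V[m],[1,99]).round(4))
E
```

```text
[0.44 3.94 1.82]
held [-0.108  -0.1021 -0.0962] 0.0888
held [-0.1079 -0.1021 -0.0962] 0.0889
fence [-0.1373 -0.1103]
held [-0.1078 -0.1021 -0.096 ] 0.089
fence [-0.1372 -0.11  ]
```

The board lies on the fence (face at -0.108, parallel) at about 3 to 4 N. I'll slide up most of the 29 mm gap, then creep.

>>> servo_tool(plan=[[[0.0,0.001,0.0003,0,0],[0.0,0.003,0.0003,0,0],[0.0,0.006,0.0003,0,0],[0.0,0.009,0.0003,0,0],[0.0,0.012,0.0003,0,0],[0.0,0.015,0.0003,0,0],[0.0,0.018,0.0003,0,0],[0.0,0.02,0.0003,0,0],[0.0,0.022,0.0003,0,0],[0.0,0.023,0.0003,0,0],[0.0,0.023,0.0003,0,0]]])

```text
time_s: 10.47
tool_pos: [0.5069, -0.1664, 0.0395]
tool_rot: [-179.8, 0.3, -6.9]
force: [-1.2, 4.0, 4.8]
grip_width: 0.0117
```

>>> servo_tool(plan=[[[0.0,0.0005,0.0005,0,0],[0.0,0.001,0.0005,0,0],[0.0,0.0015,0.0005,0,0],[0.0,0.002,0.0005,0,0],[0.0,0.0025,0.0005,0,0],[0.0,0.003,0.0005,0,0],[0.0,0.0035,0.0005,0,0],[0.0,0.004,0.0005,0,0],[0.0,0.004,0.0005,0,0]]])

```text
time_s: 11.22
tool_pos: [0.5107, -0.1669, 0.0396]
tool_rot: [-179.8, 0.3, -6.9]
force: [-2.9, 4.8, 4.8]
grip_width: 0.0118
```

>>> servo_tool(plan=[[[0.0,0.0003,0,-0.0004,0],[0.0,0.0006,0,-0.0004,0],[0.0,0.0009,0,-0.0004,0],[0.0,0.0012,0,-0.0004,0],[0.0,0.0015,0,-0.0004,0],[0.0,0.0018,0,-0.0004,0],[0.0,0.002,0,-0.0004,0],[0.0,0.002,0,-0.0004,0]]])

```text
time_s: 11.88
tool_pos: [0.5127, -0.1671, 0.0397]
tool_rot: [-179.8, 0.3, -6.9]
force: [-0.8, 4.0, -2.4]
grip_width: 0.0117
```

>>> servo_tool(plan=[[[0.0,0.0003,0,0.0002,0],[0.0,0.0006,0,0.0002,0],[0.0,0.0009,0,0.0002,0],[0.0,0.0012,0,0.0002,0],[0.0,0.0015,0,0.0002,0],[0.0,0.0018,0,0.0002,0],[0.0,0.002,0,0.0002,0],[0.0,0.002,0,0.0002,0]]])

```text
time_s: 12.55
tool_pos: [0.5137, -0.1672, 0.0396]
tool_rot: [-179.8, 0.4, -6.9]
force: [-5.1, 3.7, 2.2]
grip_width: 0.0117
```

The end has met the front board at 5 N, where it was expected (u = 0.530). Now I'll ramp the push.

>>> servo_tool(plan=[[[0.0,0.0005,0,0,0],[0.0,0.001,0,0,0],[0.0,0.0013,0,0,0],[0.0,0.0016,0,0,0],[0.0,0.0018,0,0,0],[0.0,0.002,0,0,0],[0.0,0.002,0,0,0],[0.0,0.002,0,0,0],[0.0,0.002,0,0,0],[0.0,0.002,0,0,0]]])

```text
time_s: 13.38
tool_pos: [0.5137, -0.1672, 0.0397]
tool_rot: [-179.7, 0.6, -6.9]
force: [-9.8, 5.4, 6.7]
grip_width: 0.012
```

```bash
python3 - <<'E'
from h import *
for i in range(4):
    c=save("wrist","w5") if i else save("scene","s5"); o=readout.get_obs();f=o['force'];print(f.round(2),'along jig x',(f@[.9925,-.1219,0]).round(2),o['tool_pos'].round(4))
E
```

```text
[-9.13  5.39  7.07] along jig x -9.72 [ 0.5137 -0.1672  0.0397]
[-8.55  5.25  6.82] along jig x -9.12 [ 0.5137 -0.1672  0.0397]
[-9.61  5.05  7.26] along jig x -10.15 [ 0.5137 -0.1672  0.0397]
[-9.75  4.74  5.66] along jig x -10.25 [ 0.5137 -0.1672  0.0397]
```

>>> servo_tool(plan=[[[0.0,0.0021,0,0,0],[0.0,0.0022,0,0,0],[0.0,0.0022,0,0,0],[0.0,0.0022,0,0,0],[0.0,0.0022,0,0,0],[0.0,0.0022,0,0,0],[0.0,0.0022,0,0,0],[0.0,0.0022,0,0,0],[0.0,0.0022,0,0,0],[0.0,0.0022,0,0,0],[0.0,0.0022,0,0,0],[0.0,0.0022,0,0,0]]])

```text
time_s: 14.58
tool_pos: [0.5136, -0.1672, 0.0398]
tool_rot: [-179.7, 0.9, -6.9]
force: [-10.1, 5.2, 7.4]
grip_width: 0.0118
```

>>> servo_tool(plan=[[[0.0,0.0022,0,0,0],[0.0,0.0022,0,0,0],[0.0,0.0022,0,0,0],[0.0,0.0022,0,0,0],[0.0,0.0022,0,0,0],[0.0,0.0022,0,0,0],[0.0,0.0022,0,0,0],[0.0,0.0022,0,0,0],[0.0,0.0022,0,0,0],[0.0,0.0022,0,0,0],[0.0,0.0022,0,0,0],[0.0,0.0022,0,0,0]]])

```text
time_s: 15.58
tool_pos: [0.5135, -0.1672, 0.0398]
tool_rot: [-179.6, 1.1, -6.9]
force: [-9.9, 5.5, 6.6]
grip_width: 0.012
```

```bash
python3 - <<'E'
from h import *
s=save("scene","s6");c=save("wrist","w6")
for i in range(3):
    read_camera("wrist"); o=readout.get_obs();f=o['force'];print(f.round(2),'jig x',(f@[.9925,-.1219,0]).round(2),o['tool_pos'].round(4),o['tool_rot'].round(2))
a=np.radians(-7.0)
for n,c in (('w',c),('s',s)):
    P=cloud(c);x,y,z=P[...,0],P[...,1],P[...,2];U=x*np.cos(a)+y*np.sin(a);V=-x*np.sin(a)+y*np.cos(a)
    for l,h in ((.56,.58),(.58,.61),(.61,.63)):
        m=(z>.08)&(z<.10)&(abs(V+.1)<.02)&(U>l)&(U<h)
        if m.sum()>9:print(n,'held',m.sum(),np.percentile(V[m],[1,50,99]).round(4),np.median(z[m]).round(4))
A=cv2.resize(s['image'][165:295,160:320],(640,520),interpolation=cv2.INTER_CUBIC)
cv2.imwrite('pics/s6.png',A[:,:,::-1])
E
```

```text
[-9.83  5.06  6.86] jig x -10.37 [ 0.5135 -0.1672  0.0398] [-179.62    1.14   -6.93]
[-9.43  5.43  5.9 ] jig x -10.02 [ 0.5135 -0.1672  0.0398] [-179.63    1.14   -6.93]
[-10.57   5.87   7.47] jig x -11.2 [ 0.5135 -0.1672  0.0398] [-179.62    1.14   -6.93]
w held 1331 [-0.108  -0.1022 -0.0963] 0.0887
w held 2390 [-0.1078 -0.1018 -0.0961] 0.0887
w held 1924 [-0.1077 -0.1018 -0.096 ] 0.0886
s held 30 [-0.1083 -0.0989 -0.0925] 0.0876
s held 51 [-0.1075 -0.0985 -0.093 ] 0.0873
s held 37 [-0.1068 -0.0978 -0.0928] 0.0861
```

View pics/s6.png

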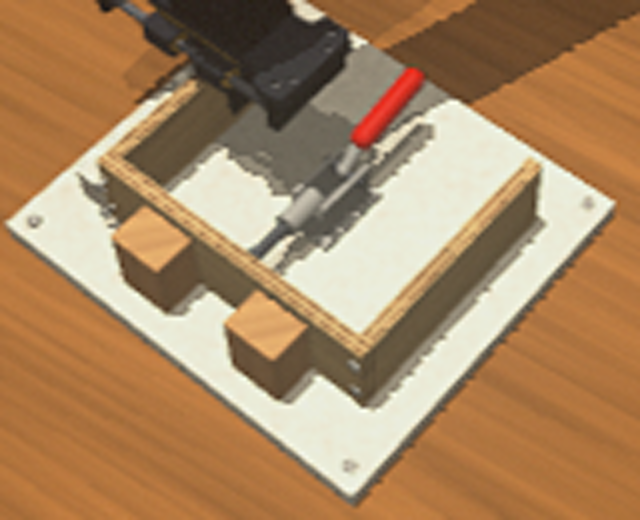

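The scene crop shows the side in the corner: its end is on the front board at (105,160), and it runs parallel to the fitted side. The push is steady at 10 to 11 N and has been held for over 2 s, so I hand in while still holding.

```bash
python3 -c "
from h import *
print(env.sign_off()); o=readout.get_obs(); print(o['force'].round(2),o['time_s'])"
```

```text
the job is handed in; nothing more can be done
None
the job is handed in; nothing more can be done
```

The drawer side is in the open corner, flat on the bed and against the fence, with its end butted on the front board. I handed it in at about 16 s of the 58 s, still gripping and pushing.

- **Push:** The wrist felt 9 to 11 N along the jig's x for a little over 2 s. That includes drag from about 5 N on the fence and 7 N on the bed. I could not measure the force on the front board itself, but I expect about 8 to 9 N.
- **First contact:** The end met the front board at about 5 N, where the images put its inner face.
- **Position:** The wrist camera put the side's face on the fence at -107.8 mm, against a measured fence face of -107.7 mm. The scene camera put the board 3 to 4 mm further into the box. Few points supported that reading, so I trusted the wrist camera.
- **Tilt:** The tool's pitch crept from 0.3° to 1.1° while pushing. The board's top stayed level to within 0.1 mm over the stretch I measured, and 1.1° is inside the 2.9° limit.
- **Bystanders:** The arm did not go near the divider, driver, dish or tape except when lifting the side out beside the divider. I did not measure their positions again at the end.

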